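# Rake the cinnamon sticks into rows

## Robot

A 6-joint arm with a two-finger parallel gripper is mounted at the origin on the work surface. World frame = base frame: x ahead of the robot, y to its left, z up, the work surface at z = 0. Lengths are in m, angles in rad, forces in N, time in s.
With the tool pointing down it reaches from about 0.375 to 0.9 m from the base axis. Payload 3.1 kg.
Tool frame: the origin (TCP) lies at the very end of the fingers, on their centre line; the grasp point (between the pads) lies 19 mm behind it; z points along the fingers, x is the direction in which the jaws open and shut, and the axes are right-handed (so a half turn about z gives the same grasp; the last joint's range is limited). The gripper opens to 87 mm and grips with 3 to 60 N. Pads are 19 mm wide; open, the fingers measure 117 mm over their backs; the gripper's body (75 mm by 190 mm) begins 51 mm behind the grasp point.
Start: joints at [1.101, 0.527, 1.433, -0, 1.181, -0.178], TCP at [0.179, 0.599, 0.223] pointing down, gripper open.
Joint ranges: [-3.08, 3.08], [-0.75, 2.2], [0.22, 2.44], [-1.43, 4.57], [0, 2.65], [-2.85, 2.85]. Speed limits (rad/s): [2.79, 2.79, 3.14, 3.14, 3.14, 3.14].

## Interface

Orientations are given as a unit quaternion [w, x, y, z].
In Python, from plant import env gives the robot as it stands.
- The arm moves only by the shell command python3 -m crank 'ROWS' [FORCE]. ROWS is JSON, a list of rows, each a list of 7 numbers: the opening in per cent of the stroke, from 0 (shut) to 100 (fully open), then the shift along the world's x, y, z in m, then the turn, a rotation vector about the world's x, y, z in rad. A call has 1 to 20 rows; each row is the pose to reach, as a shift and turn from the pose commanded when the call began; what a row does not reach only later rows make up. A row lasts 1/12 s, in which the tool goes at most 41.7 mm and 7.16 degrees, less where a joint would pass 70% of its speed; a pose out of reach is approached as far as the arm can. A call with a gripper value outside its range is refused whole. The fingers move at their own pace and stop on an object; FORCE is the grip in N (left out, the last holds). Time passes only in rows, so rows that repeat a pose let the fingers close. It gives the time, the measured TCP pose, the force and the opening at its end, in the units of the state.
- env.get_obs(): the state, without advancing time (a new reading comes with each control period).
- env.camera(name): name is "scene" or "top" or "wrist"; returns (picture, depth): 384x512x3 uint8, red, green, blue; 384x512 float32, m along the optical axis (not along the pixel's ray), 0 where there is no reading.
- env.get_calibration(name): a dict with "fx", "fy", "cx", "cy" (pixels), "k1" (the pictures are not rectified: a ray, as slopes to the right and down, at radius r is drawn at 1 + k1 r^2 times it, then the intrinsics apply), "world_from_camera" (4x4, takes a point from camera to world coordinates); the wrist camera has in their place "mount" (4x4, takes a point from camera to tool coordinates, whose origin is the TCP and whose axes are the tool frame's). Camera axes: x right, y up, looking along -z (the intrinsics and any distortion apply to the point x, -y, -z); pixel columns grow to the right and rows downward; lengths in m; the calibration is good to about 2 mm. A picture is of the moment at which its call begins: read the wrist's pose just before it. get_calibration takes no time and is no camera call.
- env.close_job(): hands the job in, once; it reports no verdict.
The state is a dict: "t": time; "joint_pos": joint angles; "qd": joint speeds; "joint_torque": joint torques, N m; "eef_pos": TCP position; "tool_rot": TCP orientation; "wrist_force": force on the tool from outside, world axes, zero at the start; "moment": the same for the moment, N m; "finger_gap": finger opening in m.
Only numpy, scipy, OpenCV 4.12 (cv2) and the standard library are available. Lean on these libraries where they do the work, as an engineer would, in place of code of your own. Each camera call takes 0.05 s, during which the arm holds its last target. There are 200 camera calls.

## Task

Take the rake by its red handle and comb the three scattered cinnamon sticks on the drying board into three straight, parallel rows, one stick lying lengthwise along the middle of each dark stripe. Touch the sticks only with the rake, then stand the rake back upright on the cork mat, wholly on it as it was, and let go; leave everything else undisturbed.

Things in the scene. Friction and masses are not known exactly. Their poses are not given: they have to be found in the camera images.
- board: fixed wooden drying board, 180 (its x) x 290 (its y) x 15 mm high, no rim; origin at the centre of its underside. Three dark painted stripes 140 mm long (along its x) and 26 mm wide lie on top, 76 mm apart (centre to centre along its y)
- stripe1 (a point): centre of a painted stripe on the board's top face (15 mm above the counter), at y = -76 mm in the board's frame; axes as the board's
- stripe2 (a point): centre of a painted stripe on the board's top face (15 mm above the counter), at y = 0 in the board's frame; axes as the board's
- stripe3 (a point): centre of a painted stripe on the board's top face (15 mm above the counter), at y = +76 mm in the board's frame; axes as the board's
- stick1: loose brown cinnamon stick, 110 mm long (its x), 20 mm wide (y), 11 mm high, about 20 g; flat underneath, it slides and does not roll; origin at the centre of its underside. All alike; they start askew, one near each stripe in any order, up to 23 mm to its -y side, 8 to 20 degrees out of line
- stick2: loose brown cinnamon stick, 110 mm long (its x), 20 mm wide (y), 11 mm high, about 20 g; flat underneath, it slides and does not roll; origin at the centre of its underside. All alike; they start askew, one near each stripe in any order, up to 23 mm to its -y side, 8 to 20 degrees out of line
- stick3: loose brown cinnamon stick, 110 mm long (its x), 20 mm wide (y), 11 mm high, about 20 g; flat underneath, it slides and does not roll; origin at the centre of its underside. All alike; they start askew, one near each stripe in any order, up to 23 mm to its -y side, 8 to 20 degrees out of line
- rake: loose rake, 0.3 kg, stands by itself on its teeth; same after a half turn; origin at its middle, level with the tooth tips. Four flat upright steel teeth at y = -114, -38, 38, 114 mm, each 50 mm long (x), 5 mm thick (y), 34 mm high (clear gaps 71 mm); above them a wooden bar along y, 233 x 26 mm, from 32 to 44 mm height; red handle on top
- rake_handle (a point): centre of the rake's red handle, 81 mm above the tooth tips on the rake's middle axis (the centre of mass is below it); handle 110 mm long (rake's y), 24 mm thick (x: pinch it here), 26 mm high, carried by two thin posts at y = -42 and 42 mm
- mat: fixed cork mat, 300 (its x) x 130 (its y) x 4 mm high, on the counter left (+y) of the board; origin at the centre of its underside. The rake starts standing on it, its long bar along the mat's x. A fixed steel rack of jars, 360 mm high, stands further left, at least 50 mm from the mat
- weight: pressure-cooker weight, dark steel, 34 mm across, 55 mm high, right (-y) of the board; bystander, origin at the centre of its underside
- scoop: blue plastic scoop, about 160 mm long, 32 mm high, right (-y) of the board, its box end nearer; bystander, origin at the centre of its underside
- katori: small steel bowl, 90 mm across, 40 mm high, beyond the board; bystander, origin at the centre of its underside
- mug: blue mug, 80 mm across, 90 mm high, with a handle, far right (-y); bystander, origin at the centre of its underside
- tumbler: brass tumbler, 64 mm across, 100 mm high, beyond the mat; bystander, origin at the centre of its underside
Things that resemble listed ones, but are neither listed nor needed, are in the scene too. There is more than one size of the rake; the one meant has the size given above. Leave any white look-alike of the stick3 alone.

How it is judged:
By the outcome, as a careful person would: the job done as asked, in the order asked, and still so for the second after the job is handed in, with the robot touching nothing.
It also fails if it takes over 45 s, if anything falls off the work surface, if the arm or the gripper's body presses on something with over 40 N, if the wrist force passes 120 N, or if a joint passes its speed limit or range.

## Working session

There is one attempt and no reset: what is moved stays moved. The work goes in short steps, Python scripts to look and compute and a shell command to move; the robot and the scene stay as the last step left them, time stands still between calls to the robot, and variables do not carry over. Pictures are saved under pics/ and viewed, about 8 in all and at most 12, crops included, and the job is handed in when it is done.

```bash
mkdir -p pics; ls; cat > h.py <<'E'
import numpy as np, cv2
from plant import env
def shot(n):
    o=env.get_obs(); im,d=env.camera(n); c=env.get_calibration(n)
    if 'mount' in c:
        from scipy.spatial.transform import Rotation as R
        q=o['tool_rot']; T=np.eye(4); T[:3,:3]=R.from_quat([q[1],q[2],q[3],q[0]]).as_matrix(); T[:3,3]=o['eef_pos']
        c['W']=T@np.array(c['mount'])
    else: c['W']=np.array(c['world_from_camera'])
    return im,d,c
def rays(c,uv):
    uv=np.asarray(uv,float).reshape(-1,1,2)
    K=np.array([[c['fx'],0,c['cx']],[0,c['fy'],c['cy']],[0,0,1]])
    p=cv2.undistortPoints(uv,K,np.array([c['k1'],0,0,0.]))[:,0]
    return np.c_[p[:,0],-p[:,1],-np.ones(len(p))]
def onplane(c,uv,z):
    r=rays(c,uv)@c['W'][:3,:3].T; o=c['W'][:3,3]
    return o+r*((z-o[2])/r[:,2])[:,None]
def cloud(c,d):
    h,w=d.shape; v,u=np.mgrid[:h,:w]
    P=rays(c,np.c_[u.ravel(),v.ravel()])*d.reshape(-1,1)
    return (P@c['W'][:3,:3].T+c['W'][:3,3]).reshape(h,w,3)
E
python3 - <<'E'
from h import *
for n in ['top','scene']:
    im,d,c=shot(n); cv2.imwrite(f'pics/{n}0.png',im[...,::-1]); np.savez(f'{n}0.npz',im=im,d=d)
    print(n,c['fx'],c['k1'],c['W'].round(3).tolist())
print(env.get_obs())
E
```

```text
pics
top 483.23034532919684 0.07066932257579284 [[0.009, 0.998, -0.063, 0.378], [-1.0, 0.008, -0.024, -0.032], [-0.024, 0.063, 0.998, 1.679], [0.0, 0.0, 0.0, 1.0]]
scene 437.08362988356583 -0.12223816726392547 [[0.822, -0.399, 0.406, 1.166], [0.569, 0.602, -0.561, -0.913], [-0.021, 0.692, 0.722, 1.234], [0.0, 0.0, 0.0, 1.0]]
{'t': 0.1, 'joint_pos': array([ 1.10150304e+00,  5.28367695e-01,  1.43377832e+00, -4.24522243e-05,
        1.18141369e+00, -1.78496205e-01]), 'qd': array([ 3.34164810e-04, -2.08349110e-03, -4.51426485e-03, -8.06670615e-05,
        1.84672188e-03,  2.27812270e-04]), 'joint_torque': array([-9.30752394e-04, -4.40989423e+01, -1.77150929e+01,  6.34925324e-02,
        5.34308399e-02, -4.20459128e-05]), 'eef_pos': array([0.17887178, 0.59816027, 0.22167156]), 'tool_rot': array([ 4.55534872e-04,  8.02090771e-01,  5.97201329e-01, -8.71893035e-04]), 'wrist_force': array([-0.21316824, -0.28977763,  0.08951001]), 'moment': array([-0.01228169, -0.04937579,  0.03722248]), 'finger_gap': 0.08711437180585627}
```

View pics/top0.png

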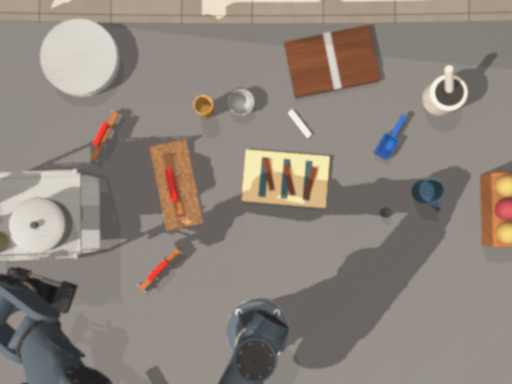

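View pics/scene0.png

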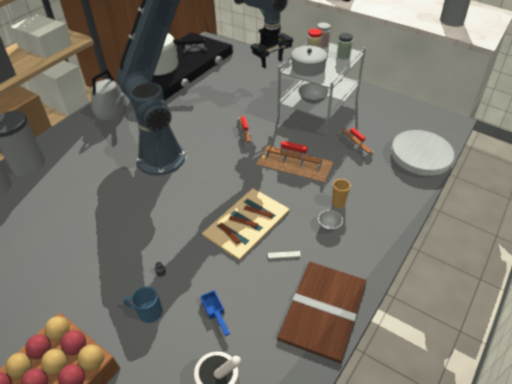

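The top view shows three rakes, at pixels (172,185) on the mat, (105,135) and (160,270). The board is at (286,180), with three brown sticks on teal stripes, and a white look-alike stick sits at (300,123). I'll measure these coarsely and enlarge the rakes.

```bash
cat > m.py <<'E'
from h import *
def rect(c,mask,z,minA=15,ret=False):
    n,l,s,ce=cv2.connectedComponentsWithStats(mask.astype(np.uint8))
    out=[]
    for i in range(1,n):
        if s[i,4]<minA: continue
        v,u=np.where(l==i); P=onplane(c,np.c_[u,v],z)[:,:2]
        (cx,cy),(w,h),a=cv2.minAreaRect((P*1000).astype(np.float32))
        q=P-P.mean(0); e=np.linalg.eigh(q.T@q)[1][:,1]
        out.append((ce[i].round(1).tolist(),int(s[i,4]),P.mean(0).round(4).tolist(),[round(cx,1),round(cy,1)],[round(w,1),round(h,1)],round(a,1),round(float(np.degrees(np.arctan2(e[1],e[0]))),1)))
    return out
E
python3 - <<'E'
from m import *
z=np.load('top0.npz'); im,d=z['im'],z['d']; c=env.get_calibration('top'); c['W']=np.array(c['world_from_camera'])
P=cloud(c,d); hsv=cv2.cvtColor(im,cv2.COLOR_RGB2HSV)
H,S,V=cv2.split(hsv)
for n,(u,v) in dict(board=(250,190),mat=(188,200),handle=(172,185),ctr=(230,220),h2=(101,133),h3=(158,270)).items(): print(n,hsv[v,u],P[v,u].round(4))
red=((H<5)|(H>174))&(S>190)&(V>130); red[:, 250:]=0
for r in rect(c,red,.09): print('red',r)
roi=np.zeros_like(red); roi[145:212,235:335]=1
for r in rect(c,roi&(H>10)&(H<30)&(V>150)&(S>60),.015): print('board',r)
teal=roi&(H>85)&(H<110)&(S>80)
for r in rect(c,teal,.015): print('teal',r)
for r in rect(c,roi&((H<12)|(H>170))&(S>100)&(V<150),.026): print('stick',r)
# board via whole blob
cr=np.hstack([cv2.resize(im[a:a+75,b:b+75],(260,260),interpolation=cv2.INTER_CUBIC) for a,b in((150,135),(98,68),(232,122))])
cv2.imwrite('pics/crop.png',cr[...,::-1])
E
```

```text
board [ 18  97 220] [0.4795 0.0306 0.0145]
mat [ 13 135 185] [0.4434 0.2455 0.0084]
handle [  1 196 199] [0.4887 0.2838 0.0998]
ctr [ 12  25 104] [ 0.3755  0.0995 -0.0004]
h2 [  1 200 240] [0.6627 0.5288 0.077 ]
h3 [  1 196 242] [0.2098 0.3281 0.077 ]
red ([100.9, 133.9], 97, [0.6573, 0.5244], [657.4, 524.8], [13.4, 77.1], 65.0, 155.8)
red ([171.3, 184.7], 193, [0.4904, 0.288], [490.9, 288.1], [107.0, 19.7], 13.6, -166.3)
red ([157.9, 269.7], 98, [0.212, 0.3255], [211.2, 326.7], [11.6, 79.4], 45.7, 136.7)
board ([285.1, 177.4], 3458, [0.5241, -0.09], [522.7, -90.1], [294.3, 183.9], 85.7, 85.6)
teal ([307.8, 167.6], 25, [0.5583, -0.1682], [555.3, -168.8], [38.1, 6.9], 0.2, 171.9)
stick ([268.7, 175.1], 92, [0.5305, -0.0335], [535.9, -31.8], [102.7, 14.1], 11.7, -168.2)
stick ([286.8, 166.9], 16, [0.5591, -0.0954], [557.3, -96.5], [23.4, 10.0], 14.3, -177.6)
stick ([309.2, 184.0], 113, [0.5011, -0.1721], [505.7, -173.4], [14.9, 101.4], 75.3, 166.2)
stick ([289.4, 183.0], 86, [0.5041, -0.1047], [506.0, -104.4], [76.5, 14.9], 14.3, -165.2)
```

View pics/crop.png

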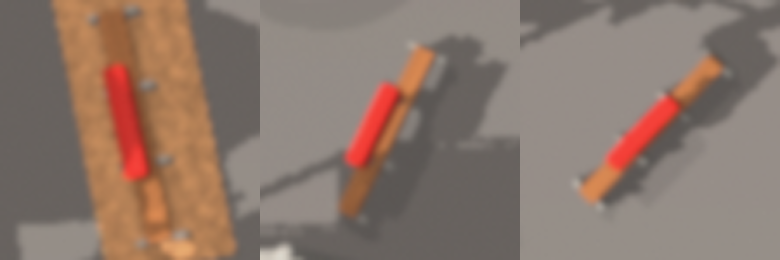

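The three rakes: the mat one has a 107 mm handle, the other two about 78 mm. Only the mat one fits the stated 110 mm, so that is the one to use. Next I check the wrist mount, the tool yaw, the rack clearance and the mat pose.

```bash
python3 - <<'E'
from m import *
from scipy.spatial.transform import Rotation as R
c=env.get_calibration('wrist'); print(c['fx'],c['cx'],c['cy'],np.array(c['mount']).round(3).tolist())
q=env.get_obs()['tool_rot']; print(R.from_quat([q[1],q[2],q[3],q[0]]).as_matrix().round(3).tolist())
z=np.load('top0.npz'); im,d=z['im'],z['d']; c=env.get_calibration('top'); c['W']=np.array(c['world_from_camera'])
P=cloud(c,d); H,S,V=cv2.split(cv2.cvtColor(im,cv2.COLOR_RGB2HSV))
m=(P[...,2]>.06)&(P[...,1]>.3)&(P[...,0]>.15); m[260:,:80]=0
Q=P[m]; 
for lo,hi in((.2,.3),(.3,.4),(.4,.5),(.5,.6),(.6,.7)):
    k=(Q[:,0]>lo)&(Q[:,0]<hi)&(Q[:,2]>.15); print(lo, Q[k][np.argsort(Q[k][:,1])[:3]].round(3).tolist() if k.any() else None)
mat=np.zeros_like(V,bool); mat[135:235,145:208]=1
mm=mat&(H>6)&(H<22)&(S>80)&(V>70)
mm=cv2.morphologyEx(mm.astype(np.uint8),cv2.MORPH_CLOSE,np.ones((9,9)))
for r in rect(c,mm,.004,500): print('mat',r)
E
```

```text
309.9264269553431 257.84443318018396 187.8339058261415 [[1.0, -0.001, -0.0, -0.001], [-0.001, -0.965, -0.263, -0.072], [-0.0, 0.263, -0.965, -0.162], [0.0, 0.0, 0.0, 1.0]]
[[0.287, 0.958, -0.001], [0.958, -0.287, -0.002], [-0.002, -0.0, -1.0]]
0.2 [[0.271, 0.515, 0.267], [0.268, 0.515, 0.259], [0.269, 0.515, 0.236]]
0.3 [[0.308, 0.518, 0.255], [0.323, 0.518, 0.256], [0.329, 0.518, 0.256]]
0.4 [[0.402, 0.523, 0.251], [0.44, 0.523, 0.253], [0.411, 0.523, 0.251]]
0.5 [[0.517, 0.525, 0.159], [0.514, 0.525, 0.157], [0.515, 0.526, 0.276]]
0.6 None
mat ([175.9, 184.6], 3299, [0.4973, 0.2895], [497.9, 289.5], [303.3, 133.4], 12.5, -167.5)
```

```bash
python3 -m crank '[[100,0,-0.2,0.03,0,0,0],[100,0,-0.2,0.03,0,0,0],[100,0,-0.2,0.03,0,0,0],[100,0,-0.2,0.03,0,0,0],[100,0,-0.2,0.03,0,0,0],[100,0.31,-0.31,0.03,0,0,0.53],[100,0.31,-0.31,0.03,0,0,0.53],[100,0.31,-0.31,0.03,0,0,0.53],[100,0.31,-0.31,0.03,0,0,0.53],[100,0.31,-0.31,0.03,0,0,0.53],[100,0.31,-0.31,0.03,0,0,0.53],[100,0.31,-0.31,0.03,0,0,0.53],[100,0.31,-0.31,0.03,0,0,0.53],[100,0.31,-0.31,0.03,0,0,0.53],[100,0.31,-0.31,0.03,0,0,0.53],[100,0.31,-0.31,0.03,0,0,0.53]]' && python3 - <<'E'
from m import *
im,d,c=shot('wrist'); cv2.imwrite('pics/w1.png',im[...,::-1]); np.savez('w1.npz',im=im,d=d,W=c['W'])
H,S,V=cv2.split(cv2.cvtColor(im,cv2.COLOR_RGB2HSV)); P=cloud(c,d)
red=((H<5)|(H>174))&(S>170)&(V>110)
for r in rect(c,red,.098,200): print('red@top',r)
k=red&(P[...,2]>.09)&(P[...,2]<.11); print(P[k].mean(0),np.ptp(P[k],axis=0),k.sum())
E
```

```text
t: 1.43
eef_pos: [0.4889, 0.2882, 0.2517]
tool_rot: [-0.001, 0.618, 0.786, -0.001]
wrist_force: [-0.1, 0.1, -0.4]
finger_gap: 0.0871
red@top ([257.8, 170.6], 2088, [0.4845, 0.2868], [487.0, 287.2], [107.5, 22.1], 13.2, -166.7)
[0.48468843 0.28684762 0.09697825] [0.10784379 0.04369955 0.00789247] 2083
```

View pics/w1.png

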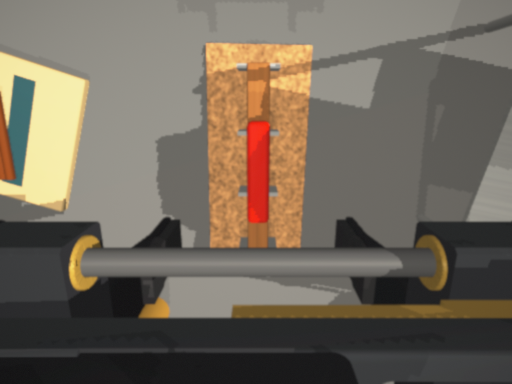

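The crop of the mat rake shows the red handle at (258,170), and it measures 107×22 mm, which matches. Now I look at the board before gripping.

```bash
python3 -m crank '[[100,0.02,-0.38,0.04,0,0,-0.3],[100,0.02,-0.38,0.04,0,0,-0.3],[100,0.02,-0.38,0.04,0,0,-0.3],[100,0.02,-0.38,0.04,0,0,-0.3],[100,0.02,-0.38,0.04,0,0,-0.3],[100,0.02,-0.38,0.04,0,0,-0.3],[100,0.02,-0.38,0.04,0,0,-0.3],[100,0.02,-0.38,0.04,0,0,-0.3],[100,0.02,-0.38,0.04,0,0,-0.3],[100,0.02,-0.38,0.04,0,0,-0.3],[100,0.02,-0.38,0.04,0,0,-0.3],[100,0.02,-0.38,0.04,0,0,-0.3],[100,0.02,-0.38,0.04,0,0,-0.3]]' && cat > b.py <<'E'
import sys
from m import *
def board(name,save):
    im,d,c=shot(name); cv2.imwrite(f'pics/{save}.png',im[...,::-1]); np.savez(f'{save}.npz',im=im,d=d,W=c['W'])
    H,S,V=cv2.split(cv2.cvtColor(im,cv2.COLOR_RGB2HSV))
    teal=(H>88)&(H<108)&(S>120)&(V>40)
    print('board',*rect(c,(H>12)&(H<30)&(V>140)&(S>50),.015,3000),sep='\n ')
    print('teal',*rect(c,teal,.015,60),sep='\n ')
    st=((H<14)|(H>172))&(S>120)&(V<190)
    print('stick',*rect(c,st,.026,150),sep='\n ')
if __name__=='__main__': board(*sys.argv[1:])
E
python3 b.py wrist w2
```

```text
t: 2.57
eef_pos: [0.5081, -0.0887, 0.2922]
tool_rot: [-0.001, 0.727, 0.686, -0.0]
wrist_force: [0.3, 0.3, -0.2]
finger_gap: 0.0871
board
 ([490.9, 142.6], 3231, [0.5104, 0.241], [511.8, 243.1], [238.4, 49.1], 12.5, -167.3)
 ([256.6, 157.9], 18225, [0.5122, -0.0906], [518.4, -91.8], [289.3, 180.4], 85.7, 85.6)
teal
stick
 ([195.2, 157.5], 1018, [0.5036, -0.1759], [505.3, -176.4], [18.4, 109.2], 74.5, 164.4)
 ([246.2, 161.2], 983, [0.5129, -0.1052], [514.1, -104.9], [108.5, 18.3], 13.1, -166.9)
 ([296.1, 170.9], 959, [0.5307, -0.0359], [532.2, -35.5], [108.8, 18.1], 11.9, -168.0)
```

View pics/w2.png

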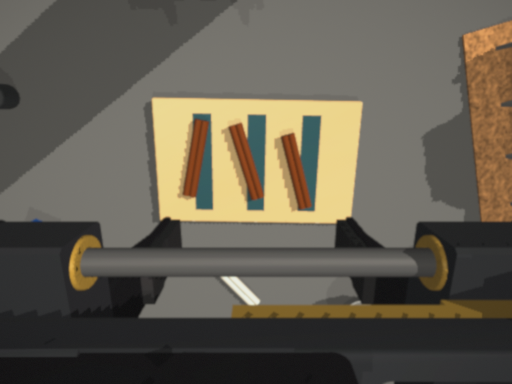

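The wrist view shows the board at (257,158) with sticks at (195,158), (246,161) and (296,171). Their sizes check out at 109×18 mm, and the board at 289×180. In the board frame, relative to their stripes, the sticks sit at y −9, −13 and −19 mm, tilted −11°, +17° and +16°. Now I grasp the rake.

```bash
python3 -m crank '[[100,-0.022,0.378,-0.11,0,0,0.292],[100,-0.022,0.378,-0.11,0,0,0.292],[100,-0.022,0.378,-0.11,0,0,0.292],[100,-0.022,0.378,-0.11,0,0,0.292],[100,-0.022,0.378,-0.11,0,0,0.292],[100,-0.022,0.378,-0.11,0,0,0.292],[100,-0.022,0.378,-0.11,0,0,0.292],[100,-0.022,0.378,-0.11,0,0,0.292],[100,-0.022,0.378,-0.11,0,0,0.292],[100,-0.022,0.378,-0.11,0,0,0.292],[100,-0.022,0.378,-0.11,0,0,0.292],[100,-0.022,0.378,-0.13,0,0,0.292],[100,-0.022,0.378,-0.15,0,0,0.292],[100,-0.022,0.378,-0.17,0,0,0.292],[100,-0.022,0.378,-0.19,0,0,0.292],[100,-0.022,0.378,-0.21,0,0,0.292],[100,-0.022,0.378,-0.223,0,0,0.292],[100,-0.022,0.378,-0.223,0,0,0.292]]' && python3 -m crank '[[20,0,0,0,0,0,0],[20,0,0,0,0,0,0],[20,0,0,0,0,0,0],[20,0,0,0,0,0,0],[20,0,0,0,0,0,0],[20,0,0,0,0,0,0],[0,0,0,0,0,0,0],[0,0,0,0,0,0,0],[0,0,0,0,0,0,0],[0,0,0,0,0,0,0],[0,0,0,0,0,0,0]]' 40
```

```text
t: 4.12
eef_pos: [0.4843, 0.2862, 0.0672]
tool_rot: [-0.002, 0.62, 0.784, -0.003]
wrist_force: [-0.6, -0.5, -0.5]
finger_gap: 0.0875
t: 5.03
eef_pos: [0.4871, 0.2868, 0.0695]
tool_rot: [-0.0, 0.621, 0.784, 0.0]
wrist_force: [-0.0, 1.7, -0.0]
finger_gap: 0.0236
```

```bash
python3 -m crank '[[0,0,0,0.02,0,0,0],[0,0,0,0.05,0,0,0],[0,0,0,0.09,0,0,0],[0,0,0,0.13,0,0,0],[0,0.03,-0.395,0.13,0,0,-1.876],[0,0.03,-0.395,0.13,0,0,-1.876],[0,0.03,-0.395,0.13,0,0,-1.876],[0,0.03,-0.395,0.13,0,0,-1.876],[0,0.03,-0.395,0.13,0,0,-1.876],[0,0.03,-0.395,0.13,0,0,-1.876],[0,0.03,-0.395,0.13,0,0,-1.876],[0,0.03,-0.395,0.13,0,0,-1.876],[0,0.03,-0.395,0.13,0,0,-1.876],[0,0.03,-0.395,0.13,0,0,-1.876],[0,0.03,-0.395,0.13,0,0,-1.876],[0,0.03,-0.395,0.13,0,0,-1.876],[0,0.03,-0.395,0.13,0,0,-1.876],[0,0.03,-0.395,0.13,0,0,-1.876],[0,0.03,-0.395,0.13,0,0,-1.876],[0,0.03,-0.395,0.13,0,0,-1.876]]' && python3 -m crank '[[0,0,0,-0.06,0,0,0],[0,0,0,-0.06,0,0,0],[0,0,0,-0.06,0,0,0],[0,0,0,-0.06,0,0,0]]' && python3 - <<'E'
from h import *
o=env.get_obs(); print(o['eef_pos'],o['tool_rot'])
for n in('wrist','scene','top'):
    im,d,c=shot(n); np.savez(f'a_{n}.npz',im=im,d=d,W=c['W'])
    if n=='wrist': A=im
    if n=='scene': B=cv2.resize(im[150:290,170:370],(731,512))
    if n=='top': C=im
cv2.imwrite('pics/a.png',cv2.resize(np.hstack([A[:,:,::-1],cv2.resize(B,(548,384))[:,:,::-1]]),(800,290)))
E
```

```text
t: 6.7
eef_pos: [0.5164, -0.108, 0.1988]
tool_rot: [-0.0, 0.999, -0.038, -0.001]
wrist_force: [-0.3, 0.0, -2.4]
finger_gap: 0.0233
t: 7.03
eef_pos: [0.5161, -0.1078, 0.1385]
tool_rot: [-0.001, 0.999, -0.036, -0.002]
wrist_force: [-0.1, -0.8, -3.2]
finger_gap: 0.0238
[ 0.51613635 -0.10779567  0.1385312 ] [-6.60273238e-04  9.99352899e-01 -3.59231659e-02 -1.69531663e-03]
```

View pics/a.png

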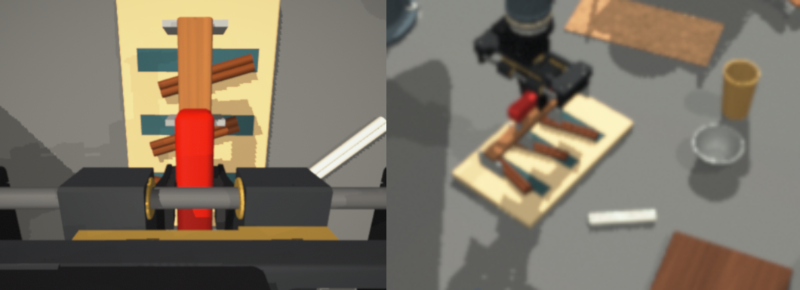

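The view shows the rake held level over the board. Stripe 3 is at (200,60), stripe 2 at (200,125), and the end tooth at (195,25) in the left half. I check the rake's position in the board frame from its bar end and handle end.

```bash
cat > f.py <<'E'
import numpy as np
B0=np.array([.5184,-.0918]); a=np.radians(-4.3); X=np.array([np.cos(a),np.sin(a)]); Y=np.array([-X[1],X[0]])
def bf(P): q=np.asarray(P)[...,:2]-B0; return np.stack([q@X,q@Y],-1)*1000
E
python3 - <<'E'
from m import *; from f import *
z=np.load('a_wrist.npz'); im,d=z['im'],z['d']; c=env.get_calibration('wrist'); c['W']=z['W']
P=cloud(c,d); b=bf(P); H,S,V=cv2.split(cv2.cvtColor(im,cv2.COLOR_RGB2HSV))
v=np.arange(384)[:,None]+0*np.arange(512)
bar=(P[...,2]>.105)&(P[...,2]<.13)&(v<160)&(d>0)&(S>60)&(H>5)
print('bar z',np.median(P[bar][:,2]),'x',b[bar][:,0].min(),b[bar][:,0].max(),'ymax',np.percentile(b[bar][:,1],99.5))
e=b[bar]; k=[(e[(e[:,1]>y)&(e[:,1]<y+5)][:,0].min(),e[(e[:,1]>y)&(e[:,1]<y+5)][:,0].max()) for y in(45,60,75,90)]; print(np.round(k,1).tolist())
red=((H<5)|(H>174))&(S>170)&(P[...,2]>.15)&(v<240); print('red z',np.median(P[red][:,2]),'ymax',np.percentile(b[red][:,1],99.5), np.percentile(b[red][:,0],[1,99]))
# teeth: greyish
t=(S<60)&(P[...,2]>.06)&(P[...,2]<.115)&(v<200)&(np.abs(b[...,0])<40)&(d>0)
for lo,hi in((0,60),(80,120)):
    k=t&(b[...,1]>lo)&(b[...,1]<hi); q=P[k]; print('tooth',k.sum(),b[k].min(0).round(1),b[k].max(0).round(1),q[:,2].min().round(4),np.median(b[k][:,1]).round(1))
# re-measure stripes/board stripes3 centre
teal=(H>85)&(H<112)&(S>70)&(v<150); 
n,l,s,ce=cv2.connectedComponentsWithStats(teal.astype(np.uint8))
for i in range(1,n):
    if s[i,4]>80:
        vv,uu=np.where(l==i); q=bf(onplane(c,np.c_[uu,vv],.015)); print('teal',s[i,4],q.min(0).round(1),q.max(0).round(1))
E
```

```text
bar z 0.1167153566232045 x -27.049421545245025 11.87771718789894 ymax 97.30217149874548
[[-14.6, 11.2], [-14.3, 10.8], [-14.7, 11.0], [-27.0, 11.9]]
red z 0.16633550842861033 ymax 36.3024142221377 [-13.01883163   9.58567102]
tooth 334 [-26.6  17. ] [23.3 22.2] 0.0805 21.3
tooth 654 [-26.5  92.3] [22.7 97.7] 0.0768 93.2
teal 1474 [-67.6  63.8] [-23.1  87. ]
teal 702 [18.8 64.3] [69.6 86.5]
```

The board frame is confirmed: stripe 3 comes out at (1.0, 75.3) against an expected (0, 76). The rake sits at d = −18.7 mm, so the teeth land in the clear gaps. Descend and comb +y.

```bash
python3 -m crank '[[0,0,0,-0.02,0,0,0],[0,0,0,-0.04,0,0,0],[0,0,0,-0.05,0,0,0],[0,0,0,-0.055,0,0,0],[0,0,0,-0.055,0,0,0]]' && python3 -m crank '[[0,0.0003,0.004,0,0,0,0],[0,0.0006,0.008,0,0,0,0],[0,0.0009,0.012,0,0,0,0],[0,0.0012,0.016,0,0,0,0],[0,0.0015,0.02,0,0,0,0],[0,0.0018,0.024,0,0,0,0],[0,0.0021,0.028,0,0,0,0],[0,0.0024,0.032,0,0,0,0],[0,0.0026,0.035,0,0,0,0],[0,0.0028,0.038,0,0,0,0],[0,0.003,0.0405,0,0,0,0],[0,0.0032,0.0425,0,0,0,0],[0,0.0032,0.0425,0,0,0,0],[0,0.0032,0.0425,0,0,0,0]]' && python3 - <<'E'
from m import *; from f import *
o=env.get_obs(); print(bf(o['eef_pos']),o['wrist_force'])
im,d,c=shot('wrist'); cv2.imwrite('pics/c.png',im[...,::-1]); np.savez('c.npz',im=im,d=d,W=c['W'])
P=cloud(c,d); b=bf(P); H,S,V=cv2.split(cv2.cvtColor(im,cv2.COLOR_RGB2HSV))
st=((H<14)|(H>172))&(S>110)&(P[...,2]>.020)&(P[...,2]<.032)&(np.arange(384)[:,None]<250)&(d>0)
n,l,s,ce=cv2.connectedComponentsWithStats(st.astype(np.uint8))
for i in range(1,n):
    if s[i,4]>60: q=b[l==i]; print(ce[i].round(),s[i,4],q.min(0).round(1),q.max(0).round(1))
E
```

```text
t: 7.6
eef_pos: [0.5171, -0.1082, 0.0844]
tool_rot: [-0.0, 0.999, -0.037, -0.0]
wrist_force: [-0.3, 0.2, -2.5]
finger_gap: 0.0235
t: 8.77
eef_pos: [0.5204, -0.0656, 0.0845]
tool_rot: [-0.0, 0.999, -0.037, -0.0]
wrist_force: [-0.2, -0.3, -2.8]
finger_gap: 0.0233
[-5.92423459e-04  2.62238088e+01] [-0.22916046 -0.26810454 -2.76510026]
[217. 136.] 979 [-42.1  65.4] [-16.   84.1]
[317. 136.] 1999 [15.  65.5] [67.5 84.7]
[309. 223.] 394 [28.8 -3.4] [53.5 15.8]
[209. 231.] 181 [-42.2  -6.4] [-31.8   8. ]
```

View pics/c.png

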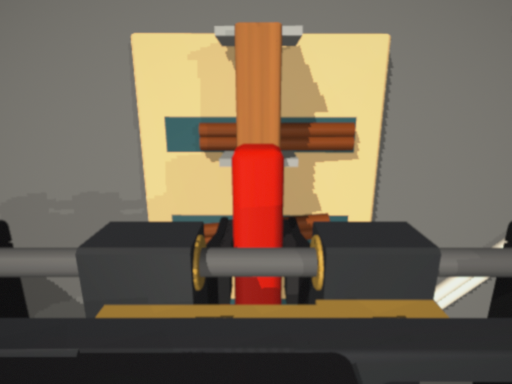

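Stick 3 is straight on its stripe at (258,136), y = 75 mm. I back off, lift, and look at all three.

```bash
python3 -m crank '[[0,0,-0.004,0,0,0,0],[0,-0.0005,-0.008,0,0,0,0],[0,-0.0005,-0.008,0.04,0,0,0],[0,-0.0005,-0.008,0.08,0,0,0],[0,-0.01,-0.13,0.12,0,0,0],[0,-0.01,-0.13,0.12,0,0,0],[0,-0.01,-0.13,0.12,0,0,0],[0,-0.01,-0.13,0.12,0,0,0],[0,-0.01,-0.13,0.12,0,0,0],[0,-0.01,-0.13,0.12,0,0,0]]' && cat > s.py <<'E'
import sys
from m import *; from f import *
im,d,c=shot('wrist'); cv2.imwrite(f'pics/{sys.argv[1]}.png',im[...,::-1]); np.savez(f'{sys.argv[1]}.npz',im=im,d=d,W=c['W'])
P=cloud(c,d); b=bf(P); H,S,V=cv2.split(cv2.cvtColor(im,cv2.COLOR_RGB2HSV))
st=((H<14)|(H>172))&(S>110)&(P[...,2]>.020)&(P[...,2]<.032)&(abs(b[...,0])<90)&(abs(b[...,1])<140)&(d>0)
v,u=np.where(st); q=bf(onplane(c,np.c_[u,v],.026))
teal=(H>85)&(H<112)&(S>70)&(abs(b[...,0])<90)&(abs(b[...,1])<140); v,u=np.where(teal); t=bf(onplane(c,np.c_[u,v],.015))
for y in(-76,0,76):
    k=q[abs(q[:,1]-y)<33]
    if len(k)>50:
        (cx,cy),wh,a=cv2.minAreaRect(k.astype(np.float32)); print('stick',y,round(cx,1),round(cy,1),np.round(wh,1),round(a,1),len(k))
    k=t[abs(t[:,1]-y)<20]
    if len(k)>50: print('  teal',k.min(0).round(1),k.max(0).round(1))
E
python3 s.py e
```

```text
t: 9.65
eef_pos: [0.5094, -0.1958, 0.2041]
tool_rot: [-0.001, 0.999, -0.038, -0.001]
wrist_force: [0.2, 0.8, -4.1]
finger_gap: 0.0238
stick -76 -8.7 -75.9 [ 18.4 108.9] 89.4 872
  teal [-66.9 -87.3] [ 69.1 -65.9]
stick 0 -0.6 0.2 [109.2  18.7] 5.3 1135
  teal [-67.4 -11.8] [69.2 10.3]
stick 76 12.4 63.8 [  0.9 106.2] 89.9 194
  teal [-67.3  63.7] [68.9 67.4]
```

View pics/e.png

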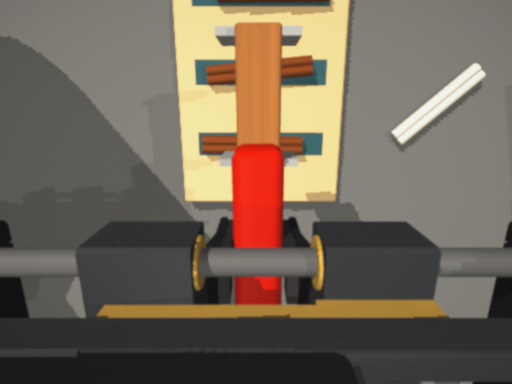

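Sticks 1 and 3 are straight, at (250,145) and the top edge of the picture. Stick 2 at (260,70) is still 5° off. I push +y about 5 mm further so all lie flush, then comb back −y to centre them.

```bash
python3 -m crank '[[0,0.0095,0.122,-0.04,0,0,0],[0,0.0095,0.122,-0.04,0,0,0],[0,0.0095,0.122,-0.04,0,0,0],[0,0.0095,0.122,-0.04,0,0,0],[0,0.0095,0.122,-0.08,0,0,0],[0,0.0095,0.122,-0.11,0,0,0],[0,0.0095,0.122,-0.1215,0,0,0],[0,0.0095,0.122,-0.1215,0,0,0],[0,0.0098,0.126,-0.1215,0,0,0],[0,0.0099,0.129,-0.1215,0,0,0],[0,0.0098,0.131,-0.1215,0,0,0],[0,0.0097,0.133,-0.1215,0,0,0],[0,0.0096,0.135,-0.1215,0,0,0],[0,0.0095,0.136,-0.1215,0,0,0],[0,0.0095,0.136,-0.1215,0,0,0]]' && python3 -m crank '[[0,-0.0007,-0.01,0,0,0,0],[0,-0.0015,-0.02,0,0,0,0],[0,-0.0022,-0.03,0,0,0,0],[0,-0.003,-0.039,0,0,0,0],[0,-0.0033,-0.044,0,0,0,0],[0,-0.0037,-0.047,0,0,0,0],[0,-0.0042,-0.05,0,0,0,0],[0,-0.0045,-0.052,0,0,0,0],[0,-0.0048,-0.0535,0,0,0,0],[0,-0.005,-0.0545,0,0,0,0],[0,-0.005,-0.0545,0,0,0,0],[0,-0.005,-0.0545,0,0,0,0]]' && python3 -c "
from f import *;from plant import env;o=env.get_obs();print(bf(o['eef_pos']))" && python3 -m crank '[[0,0.0005,0.008,0,0,0,0],[0,0.0005,0.008,0,0,0,0],[0,0.0005,0.008,0.04,0,0,0],[0,0.0005,0.008,0.08,0,0,0],[0,-0.005,-0.07,0.12,0,0,0],[0,-0.005,-0.07,0.12,0,0,0],[0,-0.005,-0.07,0.12,0,0,0],[0,-0.005,-0.07,0.12,0,0,0]]' && python3 s.py g
```

```text
t: 10.95
eef_pos: [0.5199, -0.0595, 0.0833]
tool_rot: [0.0, 0.999, -0.037, 0.0]
wrist_force: [1.1, -0.8, -2.7]
finger_gap: 0.024
t: 11.95
eef_pos: [0.5148, -0.114, 0.083]
tool_rot: [0.0, 0.999, -0.037, -0.0]
wrist_force: [0.7, -0.3, -2.9]
finger_gap: 0.0234
[ -1.87626699 -22.43717338]
t: 12.62
eef_pos: [0.511, -0.1867, 0.2048]
tool_rot: [0.001, 0.999, -0.038, 0.002]
wrist_force: [0.2, 0.7, -3.7]
finger_gap: 0.0239
stick -76 -9.7 -74.6 [108.5  17.9] 0.6 642
  teal [ 47.8 -87.2] [ 69.1 -65.5]
stick 0 -1.4 -0.1 [ 17.7 109. ] 90.0 1109
  teal [-67.4 -11.6] [69.3  9.8]
stick 76 11.6 69.2 [  7.  108.6] 90.0 997
  teal [-67.5  64.1] [68.6 75.8]
```

```bash
python3 -m crank '[[0,-0.004,-0.03,0.035,0,0,0],[0,-0.004,-0.03,0.07,0,0,0],[0,-0.004,-0.03,0.1,0,0,0],[0,-0.004,-0.03,0.1,0,0,0],[0,-0.004,-0.03,0.1,0,0,0]]' && python3 s.py k
```

```text
t: 13.08
eef_pos: [0.506, -0.2128, 0.3033]
tool_rot: [-0.0, 0.999, -0.036, 0.0]
wrist_force: [-0.4, 0.1, -3.3]
finger_gap: 0.0236
stick -76 -9.3 -75.4 [108.3  19. ] 0.2 448
  teal [ 48. -87.] [ 68.6 -66. ]
stick 0 -1.3 -0.8 [108.6  18.5] 0.2 528
  teal [-66.6 -11.9] [68.6 10.1]
stick 76 11.2 70.5 [108.6   9. ] 0.2 770
  teal [-66.5  64. ] [67.6 78. ]
```

View pics/k.png

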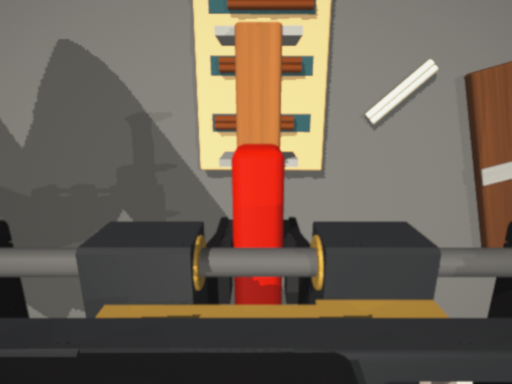

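All three sticks are straight (≤0.2°) and within about 1 mm of the stripe centre lines, at (257,122), (260,66) and the top row. Now I return the rake.

```bash
python3 -m crank '[[0,-0.0187,0.501,-0.08,0,0,1.876],[0,-0.0187,0.501,-0.08,0,0,1.876],[0,-0.0187,0.501,-0.08,0,0,1.876],[0,-0.0187,0.501,-0.08,0,0,1.876],[0,-0.0187,0.501,-0.08,0,0,1.876],[0,-0.0187,0.501,-0.08,0,0,1.876],[0,-0.0187,0.501,-0.08,0,0,1.876],[0,-0.0187,0.501,-0.08,0,0,1.876],[0,-0.0187,0.501,-0.08,0,0,1.876],[0,-0.0187,0.501,-0.08,0,0,1.876],[0,-0.0187,0.501,-0.08,0,0,1.876],[0,-0.0187,0.501,-0.08,0,0,1.876],[0,-0.0187,0.501,-0.08,0,0,1.876],[0,-0.0187,0.501,-0.08,0,0,1.876],[0,-0.0187,0.501,-0.08,0,0,1.876],[0,-0.0187,0.501,-0.08,0,0,1.876],[0,-0.0187,0.501,-0.08,0,0,1.876],[0,-0.0187,0.501,-0.12,0,0,1.876],[0,-0.0187,0.501,-0.16,0,0,1.876],[0,-0.0187,0.501,-0.19,0,0,1.876]]' && python3 -m crank '[[0,0,0,-0.01,0,0,0],[0,0,0,-0.02,0,0,0],[0,0,0,-0.03,0,0,0],[0,0,0,-0.035,0,0,0],[0,0,0,-0.039,0,0,0],[0,0,0,-0.0415,0,0,0],[0,0,0,-0.043,0,0,0],[0,0,0,-0.0435,0,0,0],[0,0,0,-0.0435,0,0,0],[0,0,0,-0.0435,0,0,0]]'
```

```text
t: 14.8
eef_pos: [0.4853, 0.286, 0.1103]
tool_rot: [-0.001, 0.622, 0.783, -0.001]
wrist_force: [-1.3, 1.1, -3.6]
finger_gap: 0.0242
t: 15.63
eef_pos: [0.4875, 0.2869, 0.0701]
tool_rot: [0.0, 0.621, 0.784, 0.0]
wrist_force: [0.9, -0.3, -2.5]
finger_gap: 0.0238
```

```bash
python3 -m crank '[[0,0,0,-0.0005,0,0,0],[0,0,0,-0.001,0,0,0],[0,0,0,-0.001,0,0,0]]'; python3 -m crank '[[28,0,0,0,0,0,0],[30,0,0,0,0,0,0],[33,0,0,0,0,0,0],[40,0,0,0,0,0,0],[60,0,0,0,0,0,0],[100,0,0,0,0,0,0],[100,0,0,0,0,0,0],[100,0,0,0,0,0,0],[100,0,0,0,0,0,0],[100,0,0,0,0,0,0]]'
```

```text
t: 15.88
eef_pos: [0.4872, 0.2867, 0.0686]
tool_rot: [0.0, 0.621, 0.784, 0.0]
wrist_force: [-0.9, 0.3, -3.6]
finger_gap: 0.0236
t: 16.72
eef_pos: [0.4872, 0.2867, 0.0686]
tool_rot: [0.0, 0.621, 0.784, 0.0]
wrist_force: [-0.1, -0.2, -0.3]
finger_gap: 0.0671
```

```bash
python3 -m crank '[[100,0,0,0,0,0,0],[100,0,0,0,0,0,0],[100,0,0,0,0,0,0],[100,0,0,0.02,0,0,0],[100,0,0,0.05,0,0,0],[100,0,0,0.09,0,0,0],[100,0,0,0.13,0,0,0],[100,0,0,0.17,0,0,0],[100,0,0,0.19,0,0,0],[100,-0.05,-0.15,0.24,0,0,-0.2],[100,-0.05,-0.15,0.24,0,0,-0.2],[100,-0.05,-0.15,0.24,0,0,-0.2],[100,-0.05,-0.15,0.24,0,0,-0.2],[100,-0.05,-0.15,0.24,0,0,-0.2],[100,-0.05,-0.15,0.24,0,0,-0.2],[100,-0.05,-0.15,0.24,0,0,-0.2]]' && python3 s.py z && python3 - <<'E'
from m import *
z=np.load('z.npz'); im,d=z['im'],z['d']; c=env.get_calibration('wrist'); c['W']=z['W']; P=cloud(c,d)
H,S,V=cv2.split(cv2.cvtColor(im,cv2.COLOR_RGB2HSV))
red=((H<5)|(H>174))&(S>170)&(V>110)&(P[...,2]>.085)
for r in rect(c,red,.098,100): print('red',r)
print(np.median(P[red][:,2]))
k=(P[...,2]>.04)&(P[...,2]<.054)&(abs(P[...,1]-.287)<.1)&(abs(P[...,0]-.487)<.16); print('bar z',np.median(P[k][:,2]),P[k].min(0).round(3),P[k].max(0).round(3))
E
```

```text
t: 18.05
eef_pos: [0.4373, 0.1369, 0.3087]
tool_rot: [0.0, 0.696, 0.718, 0.001]
wrist_force: [-0.5, 0.6, -0.1]
finger_gap: 0.0869
stick -76 -15.6 -72.1 [100.3  20.3] 0.1 878
  teal [-66.3 -86. ] [ 37.2 -65.3]
stick 0 -2.7 2.8 [ 19.7 110. ] 90.0 893
  teal [-66.5 -10.6] [68.3 10.4]
stick 76 -3.9 77.6 [19.1 82.1] 88.6 570
  teal [-66.4  65. ] [-44.1  86.3]
red ([372.6, 202.1], 1419, [0.4813, 0.2828], [485.6, 283.5], [110.3, 23.0], 13.2, -165.4)
0.09706474044398544
bar z 0.0472876756278732 [0.373 0.247 0.04 ] [0.537 0.292 0.053]
```

View pics/z.png

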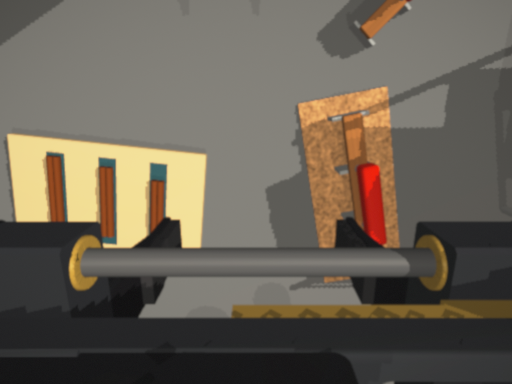

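The rake stands on the mat at its original height (bar top 47 mm, handle 97 mm) and angle (13.2°). This oblique view disagrees by 2–4 mm with the earlier stick readings, so I check from straight above the board.

```bash
python3 -m crank '[[100,0.07,-0.228,-0.016,0,0,-0.1],[100,0.07,-0.228,-0.016,0,0,-0.1],[100,0.07,-0.228,-0.016,0,0,-0.1],[100,0.07,-0.228,-0.016,0,0,-0.1],[100,0.07,-0.228,-0.016,0,0,-0.1],[100,0.07,-0.228,-0.016,0,0,-0.1],[100,0.07,-0.228,-0.016,0,0,-0.1],[100,0.07,-0.228,-0.016,0,0,-0.1]]' && python3 s.py y && python3 - <<'E'
import cv2
im=cv2.imread('pics/y.png'); cv2.imwrite('pics/y2.png',cv2.resize(im[85:235,130:380],(750,450),interpolation=cv2.INTER_CUBIC))
E
```

```text
t: 18.77
eef_pos: [0.508, -0.0915, 0.2911]
tool_rot: [-0.001, 0.731, 0.682, -0.0]
wrist_force: [-0.8, 0.8, 0.0]
finger_gap: 0.0869
stick -76 -9.9 -74.9 [108.   18.8] 0.1 1050
  teal [-66.1 -87.1] [ 67.5 -66.3]
stick 0 -1.9 0.4 [109.1  18.2] 0.1 1034
  teal [-66.6 -10.3] [67.1 10.4]
stick 76 10.5 75.2 [107.9  18.6] 0.1 998
  teal [-67.   64.8] [60.4 86.3]
```

View pics/y2.png

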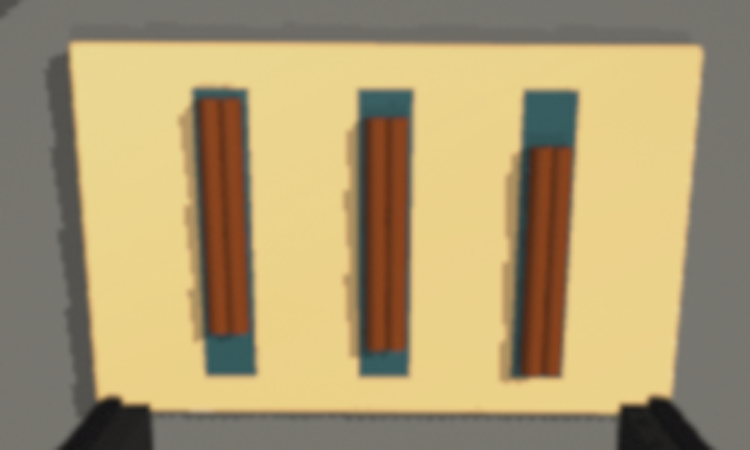

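```bash
python3 -c "
from plant import env
print(env.get_obs()['wrist_force'],env.get_obs()['t']); print(env.close_job())"
```

```text
[0.32273074 0.02182395 0.1123629 ] 18.8167
the job is handed in; nothing more can be done
None
```

I combed the three sticks into three straight rows on the stripes, stood the rake back on the cork mat, let go and handed the job in at 18.8 s. I used the rake on the mat, whose handle measured about 107 mm; the two smaller look-alikes and the white stick were left alone. It took one pass towards +y, a 5 mm overshoot to bring the sticks flush, and a pass back towards −y.

**Sticks:** the final overhead look shows all three at 0.1° to the stripes and 0.4 to 1.1 mm from their centre lines. Lengthwise they sit −10, −2 and +10.5 mm off the stripe middles. I did not correct that. All three still lie within their stripes, but stick 3's end is only about 3–5 mm from its stripe's end.

**Rake:** it stands at its original height (handle top 97 mm) and angle (13.2°). I released it at the pose where it was gripped. I did not measure its final position against the mat's edges. A slanted view of the handle put it up to 4 mm from the start reading, well inside the 20+ mm margins. The wrist still carried its weight just before release, so it may have dropped up to about a millimetre.

**Disagreement:** that same slanted view also showed the sticks 2–4 mm off. I put this down to it seeing their sides, and the overhead look did not show the offset.

**Not checked:** I did not re-measure the other objects on the counter.

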